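# Find the tired spring on the spring tester

### The job

Check the two cabinet-door return springs on the grey spring tester: first the left one, then the right one, press straight down on the black cap with 15 N (12 to 18 N will do, never over 22 N), hold that load for a second and compare the height of the cap's top with the red line on the gauge plate. The tired spring is the one whose cap top sinks below the line: after both checks stand it upright in the orange tray, leave the sound one upright in its socket, and do not knock the jars or the lemon.

Things in the scene. Friction and masses are not known exactly. Their poses are not given: they have to be found in the camera images.
- spring_a: spring with steel coil 26 mm thick, dark foot disc (36 mm across, 8 high), black grip cap (32 mm across, 14 high, flat top, to lift it by); 80 mm tall unloaded, about 170 g. Origin: centre of the foot's underside, z up. The cap slides down up to 36 mm on a guide pin and springs back. Of two that look alike, in either socket, one is sound (1.4 N/mm), one tired (0.7 N/mm)
- spring_b: spring with steel coil 26 mm thick, dark foot disc (36 mm across, 8 high), black grip cap (32 mm across, 14 high, flat top, to lift it by); 80 mm tall unloaded, about 170 g. Origin: centre of the foot's underside, z up. The cap slides down up to 36 mm on a guide pin and springs back. Of two that look alike, in either socket, one is sound (1.4 N/mm), one tired (0.7 N/mm)
- spring_a_top (a point): centre of the flat top of spring_a's cap; moves down with the cap; 80 mm above the foot's underside when unloaded
- spring_b_top (a point): centre of the flat top of spring_b's cap; moves down with the cap; 80 mm above the foot's underside when unloaded
- tester: fixed grey base plate 120 x 230 x 16 mm with two round sockets (38 mm wide, 8 mm deep) side by side, 120 mm apart, and an upright aluminium gauge plate (5 x 210 mm, top edge 92 mm above the worktop, 58 mm behind the socket centres) along its far edge with a red line. Origin: centre of the underside; +x to the gauge plate, away from the robot; +y to the left socket
- socket_left (a point): centre of the floor of the tester's left socket (tester +y side), 8 mm above the worktop
- socket_right (a point): centre of the floor of the tester's right socket (tester -y side), 8 mm above the worktop
- mark (a point): middle of the red reference line, at the height of a 64 mm long spring (72 mm above the worktop). Under 15 N the sound spring's cap top stays about 5 mm above this height, the tired one's sinks about 5 mm below it
- tray: fixed orange open tray 130 x 130 x 30 mm, walls 4 mm, inner floor about 4 mm above the worktop; origin: centre of the underside
- spice_jar_1: glass spice jar with red cap, 45 mm wide, 106 mm high, bystander; origin: centre of the underside
- mustard_jar: mustard jar with red lid, 62 mm wide, 86 mm high, bystander; origin: centre of the underside
- lemon: yellow lemon 71 x 53 x 51 mm, bystander; origin: underside

How it is judged:
On the way, in this order (a step that is already met when the one before it is completed fails the run):
1. the spring in the left socket is held upright under a load of 12 to 18 N (((z of spring_a_top in the frame of spring_a between 0.0671 and 0.0717 m and horizontal distance between spring_a and socket_left below 0.006 m and angle between spring_a's own z axis and vertical below 0.1 rad) or (z of spring_b_top in the frame of spring_b between 0.0542 and 0.0634 m and horizontal distance between spring_b and socket_left below 0.006 m and angle between spring_b's own z axis and vertical below 0.1 rad))), for 0.5 s.
2. then the spring in the right socket is held upright under a load of 12 to 18 N (((z of spring_a_top in the frame of spring_a between 0.0671 and 0.0717 m and horizontal distance between spring_a and socket_right below 0.006 m and angle between spring_a's own z axis and vertical below 0.1 rad) or (z of spring_b_top in the frame of spring_b between 0.0542 and 0.0634 m and horizontal distance between spring_b and socket_right below 0.006 m and angle between spring_b's own z axis and vertical below 0.1 rad))), for 0.5 s.
At the end, for the whole second after the job is handed in: The tired spring (0.7 N per mm) stands upright (within 0.15 rad), at rest and unloaded, on the floor of the orange tray; the sound spring stands upright (within 0.1 rad), unloaded and at rest, fully down in a socket of the tester (within 6 mm of its centre) (angle between spring_b's own z axis and vertical below 0.15 rad and x of spring_b in the frame of tray between -0.05 and 0.05 m and y of spring_b in the frame of tray between -0.05 and 0.05 m and z of spring_b in the frame of tray below 0.012 m and linear speed of each of spring_b, spring_a below 0.02 m/s and z of spring_b_top in the frame of spring_b above 0.077 m and z of spring_a_top in the frame of spring_a above 0.077 m and angle between spring_a's own z axis and vertical below 0.1 rad and ((horizontal distance between spring_a and socket_left below 0.006 m and z of spring_a in the frame of socket_left below 0.004 m) or (horizontal distance between spring_a and socket_right below 0.006 m and z of spring_a in the frame of socket_right below 0.004 m))); the robot touches nothing.
It fails at once if a spring is pressed with more than 22 N (z of spring_a_top in the frame of spring_a below 0.064 m or z of spring_b_top in the frame of spring_b below 0.048 m).
It fails at once if the spice jar is moved more than 30 mm (distance of spice_jar_1 from where it was at the start of the episode above 0.03 m).
It fails at once if the mustard jar is moved more than 30 mm (distance of mustard_jar from where it was at the start of the episode above 0.03 m).
It fails at once if the lemon is moved more than 30 mm (distance of lemon from where it was at the start of the episode above 0.03 m).
It also fails if it takes over 66 s, if anything falls off the work surface, if the arm or the gripper's body presses on something with over 40 N, if the wrist force passes 120 N, or if a joint passes its speed limit or range.

### The arm

A 6-joint arm with a two-finger parallel gripper is mounted at the origin on a cart in front of the work surface, level with it; the furniture and walls round the work are solid. World frame = base frame: x ahead of the robot, y to its left, z up, the work surface at z = 0. Lengths are in m, angles in rad, forces in N, time in s.
With the tool pointing down it reaches from about 0.375 to 0.975 m from the base axis. Payload 3.8 kg.
Tool frame: the origin (TCP) lies at the very end of the fingers, on their centre line; the grasp point (between the pads) lies 19 mm behind it; z points along the fingers, y is the line along which they close (so a half turn about z gives the same grasp; the last joint's range is limited). The gripper opens to 85 mm and grips with 20 to 120 N. Pads are 22 mm wide; open, the fingers measure 114 mm over their backs; the gripper's body (76 mm by 85 mm) begins 54 mm behind the grasp point. The pads swing forward as they close: fully open they stand 13 mm farther back than shut.
Start: joints at [1.312, 0.264, 1.604, -0, 1.274, -0.037], TCP at [0.148, 0.658, 0.198] pointing down, gripper open.
Joint ranges: [-2.63, 2.63], [-0.94, 2.18], [0.31, 2.57], [-1.31, 4.45], [0, 2.66], [-2.55, 2.55]. Speed limits (rad/s): [2.57, 2.57, 3.14, 3.14, 3.14, 3.14].

### API

Orientations are given as a rotation vector (axis times angle).
In Python, from workcell import read_state, read_camera, calibration, finish_job gives the robot as it stands.
- The arm moves only by the tool step_arm, never from a script. Its argument "commands" is a list of rows, each an object of numbers: "fingers": the gripper's target within -1 to 1 (shut at 1, half-way at 0, fully open at -1); "dx", "dy", "dz": the shift along the tool's x, y, z in m; "roll": the turn about the tool's z in degrees. In form: [{"fingers": .., "dx": .., "dy": .., "dz": .., "roll": ..}, ...]. A call has 1 to 8 rows; each row is the pose to reach, as a shift and turn from the pose commanded when the call began, along the tool's axes at that moment; what a row does not reach only later rows make up. A row lasts 1/8 s, in which the tool goes at most 62.5 mm and 10.7 degrees, less where a joint would pass 70% of its speed; a pose out of reach is approached as far as the arm can. A call with a gripper value outside its range is refused whole. The fingers move at their own pace and stop on an object; "squeeze" is the grip in N (left out, the last holds). Time passes only in rows, so rows that repeat a pose let the fingers close. It gives the time, the measured TCP pose, the force, the opening and the grip force at its end, in the units of the state.
- read_state(): the state, without advancing time (a new reading comes with each control period).
- read_camera(name): name is "side" or "top"; returns (picture, depth): 480x640x3 uint8, blue, green, red; 480x640 float32, m along the optical axis (not along the pixel's ray), 0 where there is no reading.
- calibration(name): a dict with "intrinsics" (3x3 intrinsics, pixels), "world_to_cam" (4x4, takes a point from world to camera coordinates). Camera axes: x right, y up, looking along -z (the intrinsics and any distortion apply to the point x, -y, -z); pixel columns grow to the right and rows downward; lengths in m; the calibration is good to about 2 mm. A picture is of the moment at which its call begins. calibration takes no time and is no camera call.
- finish_job(): hands the job in; it is judged then, once.
The state is a dict: "time": time; "q": joint angles; "joint_vel": joint speeds; "joint_torque": joint torques, N m; "tool_pos": TCP position; "tcp_rot": TCP orientation; "wrist_force": force on the tool from outside, world axes, zero at the start; "torque": the same for the moment, N m; "width": opening from 0.0 (shut) to 1.0 (fully open); "grip_force": force on a finger pad.
Only numpy, scipy, OpenCV 4.12 (cv2) and the standard library are available. Lean on these libraries where they do the work, as an engineer would, in place of code of your own. Each camera call takes 0.05 s, during which the arm holds its last target. There are 200 camera calls.

## Working session

There is one attempt and no reset: what is moved stays moved. The work goes in short steps, Python scripts to look and compute and a tool call to move; the robot and the scene stay as the last step left them, time stands still between calls to the robot, and variables do not carry over. Pictures are saved under pics/ and viewed, at most 10 in all, crops included, and the job is handed in when it is done.

Besides the shell and the picture viewer there is one more tool, called after "Call:" by a JSON object that holds its "op" and its "data". step_arm: Moves the arm, as the interface text tells. Its arguments: {"type":"object","properties":{"commands":{"type":"array","items":{"type":"object","properties":{"fingers":{"type":"number"},"dx":{"type":"number"},"dy":{"type":"number"},"dz":{"type":"number"},"roll":{"type":"number"}}}},"squeeze":{"type":"number"}},"required":["commands"]}

```bash
mkdir -p pics
cat > h.py <<'E'
import numpy as np, cv2
from workcell import *
def grab(name,tag):
    im,d=read_camera(name); im=np.array(im); cv2.imwrite(f'pics/{tag}.png',im); np.savez(f'pics/{tag}.npz',im=im,d=d); return im,np.array(d)
def cloud(name,d):
    c=calibration(name); K=np.array(c['intrinsics']); T=np.linalg.inv(np.array(c['world_to_cam']))
    v,u=np.mgrid[0:480,0:640]
    p=np.stack([(u-K[0,2])/K[0,0]*d,-(v-K[1,2])/K[1,1]*d,-d],-1)
    return p@T[:3,:3].T+T[:3,3]
E
python3 - <<'E'
from h import *
for n in('top','side'):
    grab(n,n+'0'); c=calibration(n); print(n,c)
print(read_state())
E
```

```text
top {'intrinsics': array([[482.20143861,   0.        , 315.73242728],
       [  0.        , 482.20143861, 242.87439208],
       [  0.        ,   0.        ,   1.        ]]), 'world_to_cam': array([[ 0.00900845, -0.99962794,  0.02574559, -0.07172844],
       [ 0.99825565,  0.01049245,  0.05809954, -0.57283941],
       [-0.05834806,  0.0251773 ,  0.99797876, -1.36113307],
       [ 0.        ,  0.        ,  0.        ,  1.        ]])}
side {'intrinsics': array([[516.51082241,   0.        , 328.99344927],
       [  0.        , 516.51082241, 246.05444574],
       [  0.        ,   0.        ,   1.        ]]), 'world_to_cam': array([[-0.96265744, -0.27062636,  0.00721326,  0.54115256],
       [ 0.17449844, -0.59990473,  0.78081022, -0.19617917],
       [-0.20698056,  0.75291147,  0.62472663, -1.38014933],
       [ 0.        ,  0.        ,  0.        ,  1.        ]])}
{'time': 0.1, 'q': array([ 1.31209974e+00,  2.64713632e-01,  1.60526286e+00,  8.42578829e-06,
        1.27372425e+00, -3.69037069e-02]), 'joint_vel': array([ 0.00035541, -0.00240287, -0.00332735, -0.0006116 ,  0.00067777,
        0.000604  ]), 'joint_torque': array([-2.04921039e-04, -5.16702783e+01, -3.68592238e+01, -5.78386721e-05,
        6.25599627e-03, -1.44120492e-05]), 'tool_pos': array([0.14829495, 0.65773944, 0.19714875]), 'tcp_rot': array([-0.34764624, -3.12197618,  0.00327309]), 'wrist_force': array([ 0.69371571, -0.19967699, -0.59426562]), 'torque': array([ 0.01309302, -0.02999687, -0.00267202]), 'grip_force': 0.0, 'width': 0.9981013979786989}
```

View pics/top0.png

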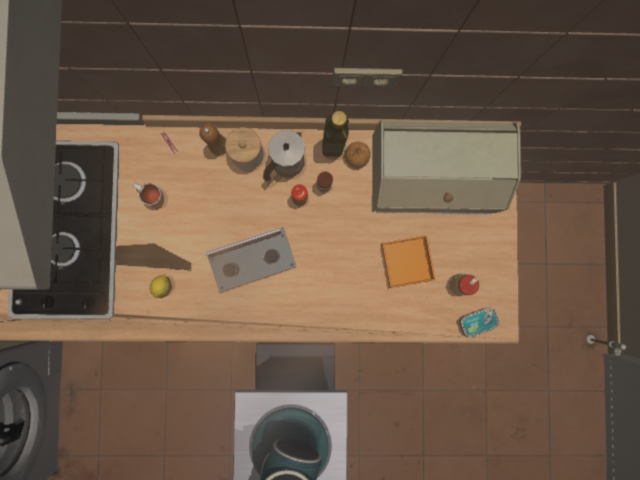

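View pics/side0.png

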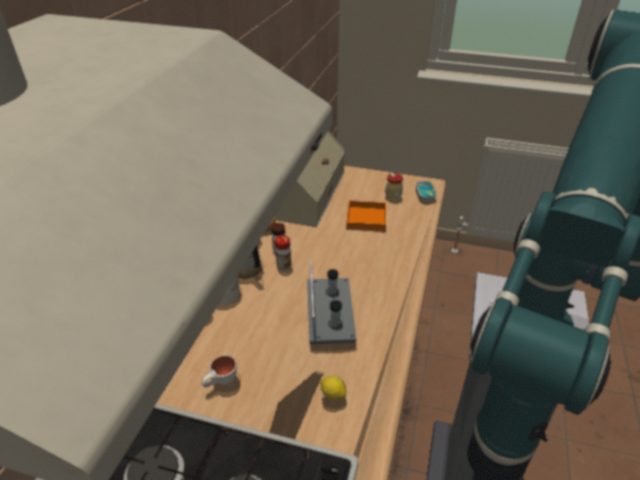

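The top view shows the tester around px (251,260), with caps near (231,270) and (272,256). The tray is at (408,262), the spice jar at (300,195), the mustard jar at (468,285) and the lemon at (160,286). The side view shows both springs at (335,310) and (333,280). Next I'll measure with depth and colour.

Run:
```python
from h import *
C={}
for n in('top','side'):
    z=np.load(f'pics/{n}0.npz'); im,d=z['im'],z['d']; C[n]=(im,d,cloud(n,d))
def rep(n,box,zr,extra=None):
    im,d,P=C[n]; x0,y0,x1,y1=box; m=np.zeros(d.shape,bool); m[y0:y1,x0:x1]=1
    m&=(d>0)&(P[...,2]>zr[0])&(P[...,2]<zr[1])
    if extra is not None: m&=extra
    p=P[m]; 
    if len(p)==0: print(n,box,'none');return
    (c,r)=cv2.minEnclosingCircle(p[:,:2].astype(np.float32)); v,u=np.nonzero(m)
    print(n,box,zr,len(p),'mean',p.mean(0).round(4),'circ',np.round(c,4),round(r,4),'px',u.mean().round(1),v.mean().round(1)); return p,m
print('table z',[np.median(C[n][2][s][:,2]).round(4) for n,s in(('top',(slice(300,310),slice(330,370))),('side',(slice(270,280),slice(370,390))))])
for b in((218,256,245,284),(258,242,286,270)): rep('top',b,(.075,.1))
for b in((322,295,350,330),(322,262,345,295)): rep('side',b,(.075,.1))
# tester base rect
r=rep('top',(200,225,305,295),(.008,.024))
for nm,p in(('base',r[0]),):
    print(cv2.minAreaRect(p[:,:2].astype(np.float32)))
g=rep('top',(200,225,305,295),(.05,.11))
im,d,P=C['top']
hsv=cv2.cvtColor(im,cv2.COLOR_BGR2HSV)
o=(hsv[...,0]>8)&(hsv[...,0]<22)&(hsv[...,1]>215)
r=rep('top',(370,225,445,300),(-.01,.06),o); print(cv2.minAreaRect(r[0][:,:2].astype(np.float32)))
r=rep('side',(200,225,305,295),(.05,.11))
# gauge plate direction
im,d,P=C['side']
r=rep('side',(300,255,330,345),(.03,.095));print(cv2.minAreaRect(r[0][:,:2].astype(np.float32)))
im,d,P=C['top']
m=np.zeros(d.shape,bool);m[225:295,200:305]=1;m&=(P[...,2]>.06)
for b in(((285,172,312,208)),((452,270,485,300)),((148,272,175,300)),(180,110,375,215)): rep('top',b,(.02,.3))
i,c=cv2.imread('pics/top0.png')[225:300,195:315],0
cv2.imwrite('pics/crop1.png',np.hstack([cv2.resize(i,None,fx=6,fy=6,interpolation=2)]))
```

```text
table z [np.float64(-0.0166), np.float64(-0.0187)]
top (218, 256, 245, 284) (0.075, 0.1) 113 mean [0.4975 0.1706 0.0876] circ [0.4975 0.1715] 0.0162 px 228.3 268.6
top (258, 242, 286, 270) (0.075, 0.1) 109 mean [0.5365 0.0579 0.0868] circ [0.5368 0.0578] 0.0158 px 270.4 254.6
side (322, 295, 350, 330) (0.075, 0.1) 123 mean [0.498  0.1764 0.0844] circ [0.5008 0.1735] 0.0196 px 334.8 305.5
side (322, 262, 345, 295) (0.075, 0.1) 101 mean [0.5372 0.064  0.0841] circ [0.5374 0.0608] 0.0185 px 331.7 274.0
top (200, 225, 305, 295) (0.008, 0.024) 2843 mean [0.5219 0.1158 0.016 ] circ [0.5307 0.107 ] 0.1389 px 251.6 260.4
((0.5321214199066162, 0.10319796204566956), (0.11984846740961075, 0.26358547806739807), 18.973413467407227)
top (200, 225, 305, 295) (0.05, 0.11) 482 mean [0.5457 0.1252 0.0851] circ [0.5711 0.1338] 0.1046 px 245.6 251.0
top (370, 225, 445, 300) noneTraceback (most recent call last):
  File "<stdin>", line 24, in <module>
TypeError: 'NoneType' object is not subscriptable
```

Run:
```python
from h import *
z=np.load('pics/top0.npz'); im,d=z['im'],z['d']; P=cloud('top',d); hsv=cv2.cvtColor(im,cv2.COLOR_BGR2HSV)
print('tray px hsv',hsv[262,408],P[262,408],'table',P[230,340],P[300,200])
o=(hsv[...,0]>5)&(hsv[...,0]<20)&(hsv[...,1]>190); o[:225]=0;o[300:]=0;o[:,:370]=0;o[:,445:]=0
p=P[o]; print('tray',o.sum(),cv2.minAreaRect(p[:,:2].astype(np.float32)))
for nm,b in dict(spice=(285,172,312,208),mustard=(452,270,485,300),lemon=(148,272,175,300),tom=(316,170,334,195)).items():
    q=P[b[1]:b[3],b[0]:b[2]].reshape(-1,3); q=q[q[:,2]>.02]; print(nm,q[:,:2].min(0),q[:,:2].max(0),q[:,2].max())
q=P[110:215,180:530].reshape(-1,3); q=q[(q[:,2]>.05)]; print('shelf minx',q[:,0].min(),'maxz',q[:,2].max())
q=P[120:215,375:525].reshape(-1,3); print('cab',q[q[:,2]>.05].min(0),q[q[:,2]>.05].max(0))
q=P[:290,:50].reshape(-1,3);print('hood',q[q[:,2]>.3].min(0))
import scipy.spatial.transform as t
s=read_state();print(t.Rotation.from_rotvec(s['tcp_rot']).as_matrix().round(3))
```

```text
tray px hsv [ 15 167 185] [ 0.52161636 -0.33377207  0.00582061] table [ 0.61287892 -0.13686393 -0.00172835] [ 0.40647003  0.26641332 -0.01691087]
tray 0 ((0.0, 0.0), (0.0, 0.0), 0.0)
spice [ 0.49306686 -0.03974166] [0.77652186 0.02375456] 1.3935102959003707
mustard [ 0.43211339 -0.50869682] [ 0.49306686 -0.03142162] 1.3935102959003707
lemon [ 0.4163759  -0.03142162] [0.49306686 0.39558089] 1.3935102959003707
tom [ 0.49306686 -0.10725177] [ 0.76584719 -0.03142162] 1.3935102959003707
shelf minx 0.4930668644417184 maxz 1.3935102959003707
cab [ 0.49306686 -0.58766513  0.05001189] [ 0.89178252 -0.03142162  1.3935103 ]
hood [ 0.46279727 -0.03142162  0.6547961 ]
[[-0.976  0.22  -0.001]
 [ 0.22   0.976 -0.002]
 [ 0.    -0.002 -1.   ]]
```

The springs check out: the caps are 119 mm apart, against 120 expected, with tops at about 88 mm and the tester yawed about 19°. I'll move over the left spring with the fingers shut and line the closing axis up with the gauge plate.

Call:
{"op": "step_arm", "data": {"commands": [{"fingers": 1, "dx": -0.056, "dy": -0.05, "roll": -4}, {"fingers": 1, "dx": -0.112, "dy": -0.099, "roll": -8}, {"fingers": 1, "dx": -0.168, "dy": -0.149, "roll": -12}, {"fingers": 1, "dx": -0.224, "dy": -0.199, "roll": -16}, {"fingers": 1, "dx": -0.28, "dy": -0.248, "roll": -20}, {"fingers": 1, "dx": -0.336, "dy": -0.298, "roll": -24}, {"fingers": 1, "dx": -0.392, "dy": -0.348, "roll": -28}, {"fingers": 1, "dx": -0.4475, "dy": -0.3975, "roll": -31.8}]}}

```text
invalid input
```

Call:
{"op": "step_arm", "data": {"commands": [{"fingers": 1, "dx": -0.056, "dy": -0.05, "dz": 0, "roll": -4}, {"fingers": 1, "dx": -0.112, "dy": -0.099, "dz": 0, "roll": -8}, {"fingers": 1, "dx": -0.168, "dy": -0.149, "dz": 0, "roll": -12}, {"fingers": 1, "dx": -0.224, "dy": -0.199, "dz": 0, "roll": -16}, {"fingers": 1, "dx": -0.28, "dy": -0.248, "dz": 0, "roll": -20}, {"fingers": 1, "dx": -0.336, "dy": -0.298, "dz": 0, "roll": -24}, {"fingers": 1, "dx": -0.392, "dy": -0.348, "dz": 0, "roll": -28}, {"fingers": 1, "dx": -0.4475, "dy": -0.3975, "dz": 0, "roll": -31.8}], "squeeze": 40}}

```text
time: 1.1
tool_pos: [0.4408, 0.2505, 0.1982]
tcp_rot: [-0.525, 3.097, 0.0]
wrist_force: [1.0, -0.3, -0.1]
width: -0.0
grip_force: 0.0
```

Call:
{"op": "step_arm", "data": {"commands": [{"fingers": 1, "dx": 0, "dy": 0, "dz": 0, "roll": 0}, {"fingers": 1, "dx": 0, "dy": 0, "dz": 0.03, "roll": 0}, {"fingers": 1, "dx": 0, "dy": 0, "dz": 0.06, "roll": 0}, {"fingers": 1, "dx": 0, "dy": 0, "dz": 0.085, "roll": 0}, {"fingers": 1, "dx": 0, "dy": 0, "dz": 0.09, "roll": 0}, {"fingers": 1, "dx": 0, "dy": 0, "dz": 0.09, "roll": 0}]}}

```text
time: 1.85
tool_pos: [0.4398, 0.253, 0.1084]
tcp_rot: [0.522, -3.097, -0.0]
wrist_force: [0.3, -0.3, 0.3]
width: -0.003
grip_force: 0.0
```

Call:
{"op": "step_arm", "data": {"commands": [{"fingers": 1, "dx": -0.014, "dy": -0.048, "dz": 0, "roll": 0}, {"fingers": 1, "dx": -0.028, "dy": -0.096, "dz": 0, "roll": 0}, {"fingers": 1, "dx": -0.028, "dy": -0.096, "dz": 0, "roll": 0}, {"fingers": 1, "dx": -0.028, "dy": -0.096, "dz": 0, "roll": 0}, {"fingers": 1, "dx": -0.028, "dy": -0.096, "dz": 0.01, "roll": 0}, {"fingers": 1, "dx": -0.028, "dy": -0.096, "dz": 0.01, "roll": 0}]}}

```text
time: 2.6
tool_pos: [0.4965, 0.1714, 0.0972]
tcp_rot: [0.523, -3.095, 0.0]
wrist_force: [0.1, 0.3, 0.7]
width: 0.003
grip_force: 0.0
```

Call:
{"op": "step_arm", "data": {"commands": [{"fingers": 1, "dx": -0.001, "dy": 0, "dz": 0.008, "roll": 0}, {"fingers": 1, "dx": -0.001, "dy": 0, "dz": 0.014, "roll": 0}, {"fingers": 1, "dx": -0.001, "dy": 0, "dz": 0.014, "roll": 0}]}}

```text
time: 2.98
tool_pos: [0.4982, 0.1711, 0.0834]
tcp_rot: [0.521, -3.096, 0.0]
wrist_force: [0.2, 0.4, 0.9]
width: 0.0
grip_force: 0.0
```

Run:
```python
from h import *
for i in range(4):
    s=read_state();print(s['tool_pos'],s['wrist_force'],s['torque']);read_camera('top')
```

```text
[0.49823419 0.17105729 0.08340299] [0.20327276 0.42655279 0.85144674] [-0.02880617  0.01967113  0.00584683]
[0.49862122 0.17110641 0.08384046] [ 0.68324929 -0.05162495  0.19723373] [ 0.0056841   0.01928015 -0.03587117]
[0.49892678 0.17115533 0.08418563] [-0.55466558  0.01679014 -0.06931326] [-0.01966128 -0.01489566  0.01822856]
[0.49914534 0.17117504 0.0844426 ] [ 0.16160655 -0.48728841  0.25142284] [ 0.01561295 -0.00468862 -0.03775015]
```

Call:
{"op": "step_arm", "data": {"commands": [{"fingers": 1, "dx": 0, "dy": 0, "dz": 0.003, "roll": 0}, {"fingers": 1, "dx": 0, "dy": 0, "dz": 0.003, "roll": 0}]}}

```text
time: 3.42
tool_pos: [0.4989, 0.1711, 0.0812]
tcp_rot: [0.521, -3.098, 0.0]
wrist_force: [0.3, 0.1, 0.5]
width: 0.002
grip_force: 0.0
```

Run:
```python
from h import *
s=read_state();print(s)
im,d=grab('side','side1');P=cloud('side',d)
cv2.imwrite('pics/c1.png',cv2.resize(im[230:360,270:400],None,fx=4.5,fy=4.5,interpolation=2))
```

```text
{'time': 3.425, 'q': array([ 2.83114466e-01,  9.12538463e-02,  2.03520468e+00, -2.17768313e-05,
        1.01546567e+00, -1.62081823e+00]), 'joint_vel': array([ 0.00021793, -0.0007295 , -0.00222907,  0.00067427,  0.00331076,
        0.00090328]), 'joint_torque': array([-2.21614835e-03, -3.78327513e+01, -3.27555943e+01, -2.04150092e-04,
       -3.52419738e-02,  4.88540059e-05]), 'tool_pos': array([0.49888242, 0.17106457, 0.08120646]), 'tcp_rot': array([ 5.20836509e-01, -3.09778604e+00,  8.94154004e-05]), 'wrist_force': array([0.30713866, 0.10886257, 0.5195669 ]), 'torque': array([-0.0581545 ,  0.00619849,  0.02074703]), 'grip_force': 0.0, 'width': 0.0015352368519676823}
```

View pics/c1.png

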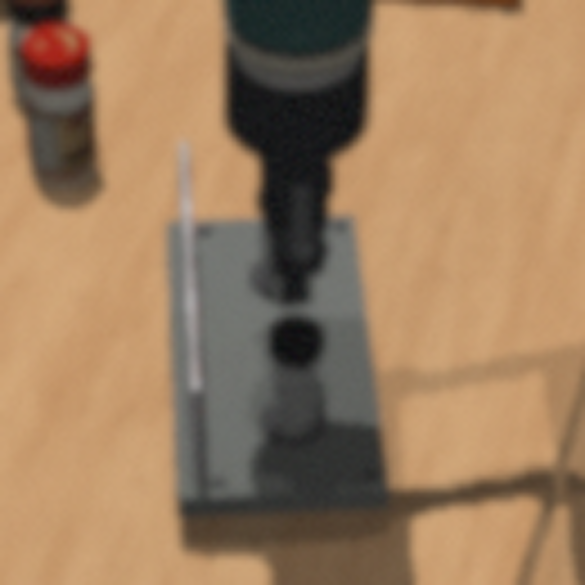

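Run:
```python
from h import *
z=np.load('pics/side1.npz');d=z['d'];P=cloud('side',d)
for v in range(278,312,2): print(v,[tuple((P[v,u]*1000).round().astype(int)) for u in(332,336,340)],z['im'][v,336])
c=calibration('side');T=np.array(c['world_to_cam']);K=np.array(c['intrinsics'])
for w in([.4989,.1711,.0812],[.4975,.171,.088]):
    q=T[:3,:3]@w+T[:3,3]; print(K[0,2]+K[0,0]*q[0]/-q[2],K[1,2]+K[1,1]*q[1]/q[2])
t0=grab('top','top1');
P=cloud('top',t0[1]); 
for v in range(262,282,2): print(v,[tuple((P[v,u]*1000).round().astype(int)) for u in(222,226,230,234,238)])
from workcell import *
```

```text
278 [(np.int64(499), np.int64(204), np.int64(201)), (np.int64(486), np.int64(218), np.int64(217)), (np.int64(485), np.int64(184), np.int64(187))] [45 44 44]
280 [(np.int64(502), np.int64(191), np.int64(182)), (np.int64(486), np.int64(218), np.int64(210)), (np.int64(485), np.int64(184), np.int64(181))] [47 45 44]
282 [(np.int64(496), np.int64(215), np.int64(199)), (np.int64(485), np.int64(222), np.int64(208)), (np.int64(477), np.int64(214), np.int64(202))] [46 45 46]
284 [(np.int64(492), np.int64(231), np.int64(208)), (np.int64(483), np.int64(229), np.int64(208)), (np.int64(474), np.int64(225), np.int64(207))] [47 48 47]
286 [(np.int64(491), np.int64(233), np.int64(204)), (np.int64(482), np.int64(232), np.int64(205)), (np.int64(474), np.int64(228), np.int64(204))] [47 47 46]
288 [(np.int64(492), np.int64(229), np.int64(194)), (np.int64(482), np.int64(230), np.int64(197)), (np.int64(473), np.int64(230), np.int64(199))] [34 33 33]
290 [(np.int64(495), np.int64(217), np.int64(176)), (np.int64(489), np.int64(204), np.int64(165)), (np.int64(478), np.int64(208), np.int64(172))] [26 26 25]
2
[... 3301 characters left out ...]
(482), np.int64(119), np.int64(495)), (np.int64(482), np.int64(111), np.int64(496)), (np.int64(482), np.int64(105), np.int64(490)), (np.int64(477), np.int64(165), np.int64(13)), (np.int64(477), np.int64(154), np.int64(16))]
278 [(np.int64(479), np.int64(118), np.int64(497)), (np.int64(479), np.int64(111), np.int64(497)), (np.int64(479), np.int64(104), np.int64(495)), (np.int64(471), np.int64(166), np.int64(8)), (np.int64(471), np.int64(154), np.int64(14))]
280 [(np.int64(475), np.int64(118), np.int64(500)), (np.int64(475), np.int64(111), np.int64(498)), (np.int64(475), np.int64(104), np.int64(495)), (np.int64(493), np.int64(-31), np.int64(1394)), (np.int64(466), np.int64(154), np.int64(11))]
```

The side crop shows the shut fingertips ending at about px (336,297), a clear gap above the cap top at (335,304). The tips are really about 20 mm higher than the reported TCP suggests, so I'll go down by force.

Call:
{"op": "step_arm", "data": {"commands": [{"fingers": 1, "dx": 0, "dy": 0, "dz": 0.006, "roll": 0}, {"fingers": 1, "dx": 0, "dy": 0, "dz": 0.012, "roll": 0}, {"fingers": 1, "dx": 0, "dy": 0, "dz": 0.012, "roll": 0}, {"fingers": 1, "dx": 0, "dy": 0, "dz": 0.012, "roll": 0}]}}

```text
time: 4.03
tool_pos: [0.499, 0.1712, 0.0692]
tcp_rot: [0.521, -3.098, 0.0]
wrist_force: [0.9, 0.4, -0.2]
width: 0.004
grip_force: 0.0
```

Call:
{"op": "step_arm", "data": {"commands": [{"fingers": 1, "dx": 0, "dy": 0, "dz": 0.004, "roll": 0}, {"fingers": 1, "dx": 0, "dy": 0, "dz": 0.008, "roll": 0}, {"fingers": 1, "dx": 0, "dy": 0, "dz": 0.008, "roll": 0}]}}

```text
time: 4.4
tool_pos: [0.4985, 0.171, 0.0608]
tcp_rot: [0.521, -3.097, 0.0]
wrist_force: [0.2, 0.1, -0.5]
width: -0.002
grip_force: 0.0
```

Run:
```python
from h import *
s=read_state();print(s['tool_pos'],s['wrist_force'],s['time'],s['joint_torque'].round(2))
im,d=grab('side','side2');P=cloud('side',d)
for v in range(288,318,2): print(v,*[(P[v,u]*1000).round().astype(int).tolist() for u in(333,336)],im[v,336])
a=cv2.resize(im[260:340,290:380],None,fx=6.5,fy=6.5,interpolation=2)
cv2.imwrite('pics/c2.png',np.clip(a.astype(float)*1.8,0,255).astype(np.uint8))
```

```text
[0.49853063 0.17102342 0.06081559] [ 0.1902515   0.13997723 -0.47415995] 4.4 [ -0.   -38.29 -31.86  -0.    -0.04   0.  ]
288 [500, 190, 156] [485, 219, 186] [45 45 45]
290 [490, 229, 187] [483, 228, 189] [49 49 50]
292 [488, 235, 187] [482, 231, 185] [52 51 52]
294 [487, 237, 183] [482, 229, 177] [36 37 37]
296 [493, 216, 156] [486, 213, 155] [26 25 23]
298 [501, 185, 118] [493, 187, 122] [26 24 25]
300 [501, 185, 111] [494, 182, 110] [29 28 27]
302 [499, 190, 109] [492, 188, 109] [31 31 30]
304 [501, 183, 95] [496, 173, 87] [34 33 33]
306 [501, 182, 87] [494, 181, 88] [22 19 20]
308 [499, 192, 90] [492, 187, 87] [22 22 24]
310 [500, 188, 79] [492, 186, 79] [27 29 27]
312 [505, 166, 48] [492, 187, 73] [55 56 55]
314 [511, 143, 16] [495, 172, 50] [65 67 67]
316 [510, 146, 12] [495, 175, 45] [65 67 67]
```

View pics/c2.png

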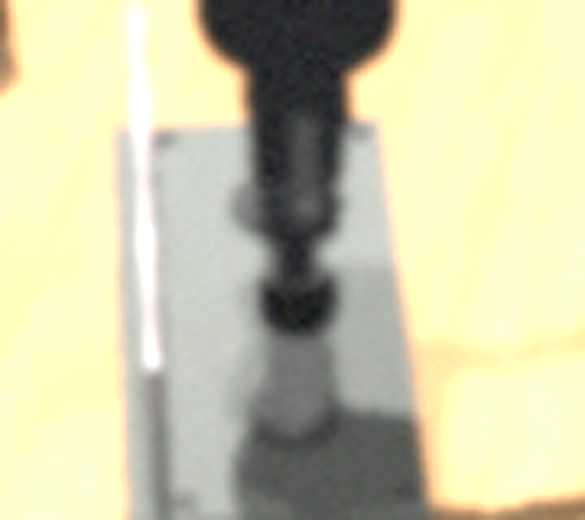

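The crop shows the fingertip now just reaching the cap top, at about px (335,303), and centred on it. I'll continue in small steps.

Call:
{"op": "step_arm", "data": {"commands": [{"fingers": 1, "dx": 0, "dy": 0, "dz": 0.003, "roll": 0}, {"fingers": 1, "dx": 0, "dy": 0, "dz": 0.006, "roll": 0}, {"fingers": 1, "dx": 0, "dy": 0, "dz": 0.006, "roll": 0}]}}

```text
time: 4.82
tool_pos: [0.4987, 0.1711, 0.055]
tcp_rot: [0.521, -3.097, 0.0]
wrist_force: [0.6, 0.2, 0.6]
width: 0.007
grip_force: 0.0
```

Call:
{"op": "step_arm", "data": {"commands": [{"fingers": 1, "dx": 0, "dy": 0, "dz": 0.003, "roll": 0}, {"fingers": 1, "dx": 0, "dy": 0, "dz": 0.006, "roll": 0}, {"fingers": 1, "dx": 0, "dy": 0, "dz": 0.006, "roll": 0}]}}

```text
time: 5.2
tool_pos: [0.4996, 0.1713, 0.0501]
tcp_rot: [-0.521, 3.097, 0.0]
wrist_force: [-1.4, -0.3, 6.1]
width: -0.001
grip_force: 3.3
```

Call:
{"op": "step_arm", "data": {"commands": [{"fingers": 1, "dx": 0, "dy": 0, "dz": 0.003, "roll": 0}, {"fingers": 1, "dx": 0, "dy": 0, "dz": 0.003, "roll": 0}]}}

```text
time: 5.45
tool_pos: [0.5, 0.1714, 0.0478]
tcp_rot: [-0.521, 3.097, 0.0]
wrist_force: [-2.0, -1.3, 9.7]
width: 0.0
grip_force: 4.9
```

Run:
```python
from h import *
for i in range(3):
    s=read_state();print(s['tool_pos'],s['wrist_force'],s['time']); grab('side','side3')
```

```text
[0.4999528  0.17141082 0.04779118] [-1.98327244 -1.26798578  9.6815177 ] 5.45
[0.50011587 0.17148864 0.04796735] [-1.74011619 -0.17859471 10.24265646] 5.5
[0.50015312 0.17149156 0.04801075] [-2.53543287 -0.66535113  9.95904582] 5.55
```

Call:
{"op": "step_arm", "data": {"commands": [{"fingers": 1, "dx": 0, "dy": 0, "dz": 0.0025, "roll": 0}, {"fingers": 1, "dx": 0, "dy": 0, "dz": 0.004, "roll": 0}, {"fingers": 1, "dx": 0, "dy": 0, "dz": 0.004, "roll": 0}]}}

```text
time: 5.98
tool_pos: [0.5007, 0.1716, 0.0448]
tcp_rot: [-0.521, 3.095, 0.0]
wrist_force: [-3.4, -0.8, 13.2]
width: 0.001
grip_force: 7.1
```

Call:
{"op": "step_arm", "data": {"commands": [{"fingers": 1, "dx": 0.001, "dy": 0, "dz": 0.0012, "roll": 0}, {"fingers": 1, "dx": 0.001, "dy": 0, "dz": 0.0012, "roll": 0}, {"fingers": 1, "dx": 0.001, "dy": 0, "dz": 0.0012, "roll": 0}, {"fingers": 1, "dx": 0.001, "dy": 0, "dz": 0.0012, "roll": 0}, {"fingers": 1, "dx": 0.001, "dy": 0, "dz": 0.0012, "roll": 0}, {"fingers": 1, "dx": 0.001, "dy": 0, "dz": 0.0012, "roll": 0}, {"fingers": 1, "dx": 0.001, "dy": 0, "dz": 0.0012, "roll": 0}, {"fingers": 1, "dx": 0.001, "dy": 0, "dz": 0.0012, "roll": 0}]}}

```text
time: 6.98
tool_pos: [0.5001, 0.1714, 0.0441]
tcp_rot: [-0.52, 3.094, 0.001]
wrist_force: [-3.2, -0.7, 14.6]
width: -0.002
grip_force: 7.5
```

Run:
```python
from h import *
s=read_state();print(s['tool_pos'],s['wrist_force'],s['time'])
im,d=grab('side','side4');P=cloud('side',d)
for v in range(296,322,2): print(v,*[(P[v,u]*1000).round().astype(int).tolist() for u in(330,333,336,339)],im[v,336])
```

```text
[0.50011111 0.17144451 0.04406207] [-3.16431086 -0.73110367 14.57067759] 6.975
296 [501, 212, 150] [489, 229, 169] [483, 225, 167] [476, 225, 169] [53 53 53]
298 [494, 236, 168] [488, 233, 166] [482, 231, 166] [475, 229, 167] [44 45 44]
300 [499, 218, 143] [488, 234, 161] [482, 229, 158] [476, 225, 155] [34 31 32]
302 [501, 212, 130] [496, 204, 123] [492, 187, 108] [482, 200, 124] [32 32 31]
304 [509, 183, 92] [500, 188, 100] [492, 188, 102] [506, 102, 15] [35 33 32]
306 [509, 183, 86] [500, 187, 93] [493, 185, 93] [489, 171, 80] [34 34 32]
308 [508, 184, 80] [501, 184, 82] [493, 184, 84] [488, 174, 76] [36 35 36]
310 [508, 184, 73] [501, 183, 74] [493, 181, 74] [486, 181, 76] [18 20 19]
312 [507, 187, 69] [500, 187, 71] [491, 189, 75] [485, 183, 72] [24 21 22]
314 [510, 177, 51] [500, 186, 63] [491, 188, 68] [487, 173, 53] [42 42 42]
316 [509, 179, 46] [500, 184, 54] [493, 181, 52] [487, 175, 48] [64 65 65]
318 [510, 178, 37] [503, 173, 34] [495, 174, 37] [487, 174, 40] [66 68 67]
320 [509, 180, 31] [499, 188, 43] [493, 181, 37] [487, 172, 30] [66 67 66]
```

The left spring held 14.6 N for 1 s with its cap top at about 0.076–0.078 m. That is above the line, and the stiffness comes out at about 1.35 N/mm, so the left spring is sound. Now the right one.

Call:
{"op": "step_arm", "data": {"commands": [{"fingers": 1, "dx": 0, "dy": 0, "dz": -0.016, "roll": 0}, {"fingers": 1, "dx": 0, "dy": 0, "dz": -0.033, "roll": 0}, {"fingers": 1, "dx": 0.001, "dy": -0.04, "dz": -0.033, "roll": 0}, {"fingers": 1, "dx": 0.002, "dy": -0.08, "dz": -0.033, "roll": 0}, {"fingers": 1, "dx": 0.002, "dy": -0.119, "dz": -0.033, "roll": 0}, {"fingers": 1, "dx": 0.002, "dy": -0.119, "dz": -0.027, "roll": 0}, {"fingers": 1, "dx": 0.002, "dy": -0.119, "dz": -0.018, "roll": 0}, {"fingers": 1, "dx": 0.002, "dy": -0.119, "dz": -0.018, "roll": 0}]}}

```text
time: 8.02
tool_pos: [0.5334, 0.0585, 0.0577]
tcp_rot: [0.522, -3.095, -0.001]
wrist_force: [-0.4, 0.2, 0.3]
width: 0.002
grip_force: 0.0
```

Call:
{"op": "step_arm", "data": {"commands": [{"fingers": 1, "dx": -0.0035, "dy": 0, "dz": 0, "roll": 0}, {"fingers": 1, "dx": -0.0035, "dy": 0, "dz": 0.004, "roll": 0}, {"fingers": 1, "dx": -0.0035, "dy": 0, "dz": 0.008, "roll": 0}, {"fingers": 1, "dx": -0.0035, "dy": 0, "dz": 0.01, "roll": 0}, {"fingers": 1, "dx": -0.0035, "dy": 0, "dz": 0.01, "roll": 0}]}}

```text
time: 8.65
tool_pos: [0.539, 0.0591, 0.0496]
tcp_rot: [-0.521, 3.097, 0.0]
wrist_force: [0.7, 0.4, 3.5]
width: 0.002
grip_force: 1.7
```

Call:
{"op": "step_arm", "data": {"commands": [{"fingers": 1, "dx": 0.001, "dy": 0, "dz": 0.003, "roll": 0}, {"fingers": 1, "dx": 0.001, "dy": 0, "dz": 0.006, "roll": 0}, {"fingers": 1, "dx": 0.001, "dy": 0, "dz": 0.009, "roll": 0}, {"fingers": 1, "dx": 0.001, "dy": 0, "dz": 0.009, "roll": 0}]}}

```text
time: 9.15
tool_pos: [0.5392, 0.059, 0.0416]
tcp_rot: [-0.52, 3.095, 0.001]
wrist_force: [-0.1, 3.3, 8.2]
width: 0.0
grip_force: 4.5
```

Call:
{"op": "step_arm", "data": {"commands": [{"fingers": 1, "dx": 0, "dy": 0, "dz": 0.003, "roll": 0}, {"fingers": 1, "dx": 0, "dy": 0, "dz": 0.006, "roll": 0}, {"fingers": 1, "dx": 0, "dy": 0, "dz": 0.0085, "roll": 0}, {"fingers": 1, "dx": 0, "dy": 0, "dz": 0.0085, "roll": 0}, {"fingers": 1, "dx": 0, "dy": 0, "dz": 0.0085, "roll": 0}]}}

```text
time: 9.78
tool_pos: [0.5395, 0.0592, 0.0342]
tcp_rot: [-0.52, 3.094, 0.001]
wrist_force: [-1.6, 2.3, 14.3]
width: 0.0
grip_force: 7.1
```

Call:
{"op": "step_arm", "data": {"commands": [{"fingers": 1, "dx": 0, "dy": 0, "dz": 0.0006, "roll": 0}, {"fingers": 1, "dx": 0, "dy": 0, "dz": 0.0006, "roll": 0}, {"fingers": 1, "dx": 0, "dy": 0, "dz": 0.0006, "roll": 0}, {"fingers": 1, "dx": 0, "dy": 0, "dz": 0.0006, "roll": 0}, {"fingers": 1, "dx": 0, "dy": 0, "dz": 0.0006, "roll": 0}, {"fingers": 1, "dx": 0, "dy": 0, "dz": 0.0006, "roll": 0}, {"fingers": 1, "dx": 0, "dy": 0, "dz": 0.0006, "roll": 0}, {"fingers": 1, "dx": 0, "dy": 0, "dz": 0.0006, "roll": 0}]}}

```text
time: 10.78
tool_pos: [0.5394, 0.0592, 0.0336]
tcp_rot: [-0.52, 3.094, 0.001]
wrist_force: [-1.6, 3.4, 14.2]
width: 0.002
grip_force: 7.3
```

Run:
```python
from h import *
s=read_state();print(s['tool_pos'],s['wrist_force'],s['time'])
im,d=grab('side','side5');P=cloud('side',d)
for v in range(270,296,2): print(v,*[(P[v,u]*1000).round().astype(int).tolist() for u in(329,332,335)],im[v,332])
```

```text
[0.53941923 0.05922123 0.03363971] [-1.61595481  3.42877574 14.16286327] 10.775
270 [530, 117, 145] [523, 116, 145] [517, 108, 141] [30 29 30]
272 [536, 95, 118] [529, 91, 116] [521, 90, 118] [25 25 22]
274 [541, 78, 95] [534, 72, 92] [554, -37, -7] [31 29 29]
276 [542, 75, 85] [534, 73, 85] [532, 48, 65] [31 29 27]
278 [541, 76, 79] [533, 77, 82] [528, 62, 70] [31 31 32]
280 [544, 67, 63] [534, 71, 69] [528, 64, 64] [31 31 28]
282 [542, 75, 63] [534, 71, 62] [526, 69, 62] [20 19 19]
284 [541, 75, 56] [534, 70, 53] [525, 72, 58] [31 32 33]
286 [542, 72, 46] [534, 71, 47] [527, 64, 43] [60 61 61]
288 [542, 71, 38] [535, 67, 35] [527, 63, 34] [62 62 63]
290 [543, 70, 29] [534, 72, 33] [528, 61, 25] [66 67 66]
292 [543, 68, 19] [535, 67, 21] [527, 64, 20] [67 68 67]
294 [544, 65, 9] [534, 69, 15] [526, 67, 15] [57 57 57]
```

The right spring held about 14.3 N for 1 s with its cap top at about 0.066 m, below the line, so it is the tired one. I'll rise, open and straddle its cap.

Call:
{"op": "step_arm", "data": {"commands": [{"fingers": 1, "dx": 0.001, "dy": 0, "dz": -0.01, "roll": 0}, {"fingers": 1, "dx": 0.001, "dy": 0, "dz": -0.02, "roll": 0}, {"fingers": 1, "dx": 0.001, "dy": 0, "dz": -0.048, "roll": 0}, {"fingers": -0.6, "dx": 0.001, "dy": 0, "dz": -0.048, "roll": 0}, {"fingers": -0.6, "dx": 0.001, "dy": 0, "dz": -0.048, "roll": 0}, {"fingers": -0.6, "dx": 0.001, "dy": 0, "dz": -0.048, "roll": 0}, {"fingers": -0.6, "dx": 0.001, "dy": 0, "dz": -0.048, "roll": 0}, {"fingers": -0.6, "dx": 0.001, "dy": 0, "dz": -0.048, "roll": 0}]}}

```text
time: 11.82
tool_pos: [0.5362, 0.0582, 0.0785]
tcp_rot: [0.521, -3.097, -0.0]
wrist_force: [0.6, -0.4, -0.5]
width: 0.797
grip_force: 0.0
```

Run:
```python
from h import *
im,d=grab('side','side6');P=cloud('side',d)
cv2.imwrite('pics/c6.png',np.clip(cv2.resize(im[215:325,275:395],None,fx=5,fy=5,interpolation=2).astype(float)*1.8,0,255).astype(np.uint8))
```

```text
(no output)
```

View pics/c6.png

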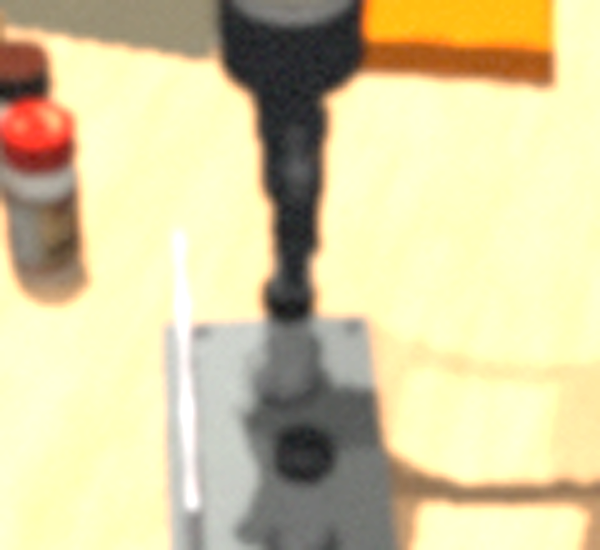

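The crop shows both springs upright and the open fingers in line with the right cap, at about crop px (290,290). Descending.

Call:
{"op": "step_arm", "data": {"commands": [{"fingers": -0.6, "dx": -0.001, "dy": 0, "dz": 0.015, "roll": 0}, {"fingers": -0.6, "dx": -0.001, "dy": 0, "dz": 0.03, "roll": 0}, {"fingers": -0.6, "dx": -0.001, "dy": 0, "dz": 0.042, "roll": 0}, {"fingers": -0.6, "dx": -0.001, "dy": 0, "dz": 0.051, "roll": 0}, {"fingers": -0.6, "dx": -0.001, "dy": 0, "dz": 0.051, "roll": 0}]}}

```text
time: 12.5
tool_pos: [0.5365, 0.0585, 0.0268]
tcp_rot: [0.521, -3.096, -0.0]
wrist_force: [0.7, 0.1, -0.4]
width: 0.804
grip_force: 0.0
```

Run:
```python
from h import *
im,d=grab('side','side7')
cv2.imwrite('pics/c7.png',np.clip(cv2.resize(im[215:325,275:395],None,fx=5,fy=5,interpolation=2).astype(float)*1.8,0,255).astype(np.uint8))
```

```text
(no output)
```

View pics/c7.png

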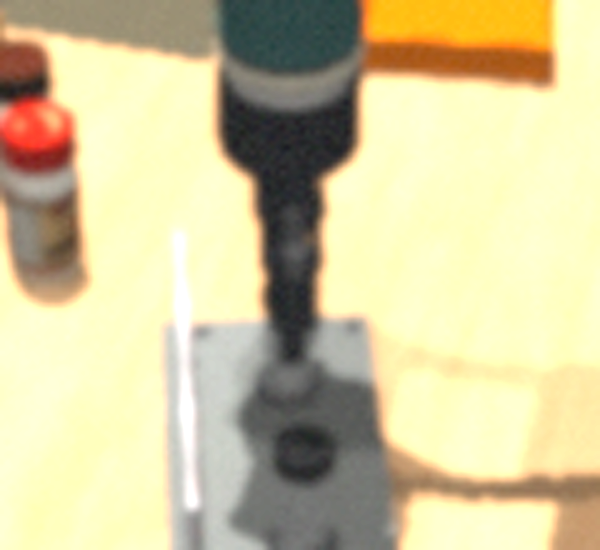

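The near finger now hangs in front of the spring, its tip at crop (290,360), below cap height. Closing.

Call:
{"op": "step_arm", "data": {"commands": [{"fingers": 0.3, "dx": 0, "dy": 0, "dz": 0, "roll": 0}, {"fingers": 1, "dx": 0, "dy": 0, "dz": 0, "roll": 0}, {"fingers": 1, "dx": 0, "dy": 0, "dz": 0, "roll": 0}, {"fingers": 1, "dx": 0, "dy": 0, "dz": 0, "roll": 0}, {"fingers": 1, "dx": 0, "dy": 0, "dz": 0, "roll": 0}, {"fingers": 1, "dx": 0, "dy": 0, "dz": 0, "roll": 0}], "squeeze": 50}}

```text
time: 13.3
tool_pos: [0.5378, 0.0585, 0.0283]
tcp_rot: [-0.521, 3.097, -0.0]
wrist_force: [1.3, -1.3, 0.9]
width: 0.35
grip_force: 49.3
```

Call:
{"op": "step_arm", "data": {"commands": [{"fingers": 1, "dx": 0, "dy": 0, "dz": -0.01, "roll": 0}, {"fingers": 1, "dx": 0, "dy": 0, "dz": -0.025, "roll": 0}, {"fingers": 1, "dx": 0, "dy": 0, "dz": -0.05, "roll": 0}, {"fingers": 1, "dx": 0, "dy": 0, "dz": -0.08, "roll": 0}, {"fingers": 1, "dx": 0, "dy": 0, "dz": -0.08, "roll": 0}, {"fingers": 1, "dx": 0, "dy": 0, "dz": -0.08, "roll": 0}]}}

```text
time: 14.05
tool_pos: [0.5369, 0.0586, 0.1076]
tcp_rot: [0.521, -3.097, -0.0]
wrist_force: [0.8, -0.4, -1.8]
width: 0.352
grip_force: 50.3
```

Run:
```python
from h import *
im,d=grab('side','side8')
cv2.imwrite('pics/c8.png',np.clip(cv2.resize(im[195:325,275:395],None,fx=4.5,fy=4.5,interpolation=2).astype(float)*1.8,0,255).astype(np.uint8))
# tray by hue in top image 0
z=np.load('pics/top0.npz');im=z['im'];P=cloud('top',z['d']);h=cv2.cvtColor(im,cv2.COLOR_BGR2HSV).astype(int)
m=np.zeros(im.shape[:2],bool);m[228:298,375:440]=1
m&=(h[...,1]>150)
c=calibration('top');K=np.array(c['intrinsics']);T=np.linalg.inv(np.array(c['world_to_cam']))
v,u=np.nonzero(m);r=np.stack([(u-K[0,2])/K[0,0],-(v-K[1,2])/K[1,1],-np.ones(len(u))],1)@T[:3,:3].T
w=T[:3,3]+r*((.03-T[2,3])/r[:,2])[:,None]
print(m.sum(),cv2.minAreaRect(w[:,:2].astype(np.float32)),P[m].mean(0))
```

```text
2005 ((0.5232910513877869, -0.3292281925678253), (0.12799377739429474, 0.12972667813301086), 10.571856498718262) [ 0.52293415 -0.33264206  0.01043679]
```

View pics/c8.png

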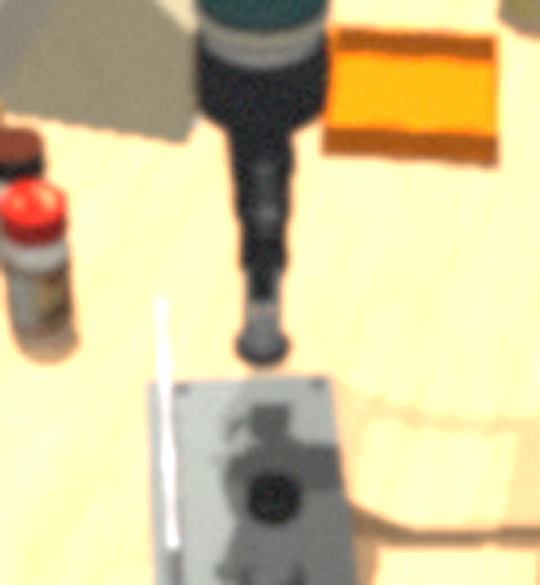

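The spring is lifted and hangs upright, with the foot at about crop (262,345). The tray measures 128×130 mm, centred at (0.523,-0.329), which matches the given size. Carrying it over.

Call:
{"op": "step_arm", "data": {"commands": [{"fingers": 1, "dx": 0.012, "dy": -0.03, "dz": -0.01, "roll": 3}, {"fingers": 1, "dx": 0.03, "dy": -0.077, "dz": -0.01, "roll": 6}, {"fingers": 1, "dx": 0.048, "dy": -0.124, "dz": -0.01, "roll": 9}, {"fingers": 1, "dx": 0.066, "dy": -0.17, "dz": -0.01, "roll": 12}, {"fingers": 1, "dx": 0.084, "dy": -0.216, "dz": -0.01, "roll": 15}, {"fingers": 1, "dx": 0.102, "dy": -0.262, "dz": -0.01, "roll": 18}, {"fingers": 1, "dx": 0.12, "dy": -0.308, "dz": -0.01, "roll": 21}, {"fingers": 1, "dx": 0.134, "dy": -0.344, "dz": -0.01, "roll": 24}]}}

```text
time: 15.1
tool_pos: [0.5219, -0.3117, 0.1159]
tcp_rot: [-0.139, -3.136, -0.002]
wrist_force: [0.7, 0.5, -2.5]
width: 0.348
grip_force: 50.4
```

Call:
{"op": "step_arm", "data": {"commands": [{"fingers": 1, "dx": -0.003, "dy": -0.017, "dz": 0, "roll": 0}, {"fingers": 1, "dx": -0.003, "dy": -0.017, "dz": 0.025, "roll": 0}, {"fingers": 1, "dx": -0.003, "dy": -0.017, "dz": 0.05, "roll": 0}, {"fingers": 1, "dx": -0.003, "dy": -0.017, "dz": 0.072, "roll": 0}, {"fingers": 1, "dx": -0.003, "dy": -0.017, "dz": 0.084, "roll": 0}, {"fingers": 1, "dx": -0.003, "dy": -0.017, "dz": 0.084, "roll": 0}]}}

```text
time: 15.85
tool_pos: [0.5239, -0.3262, 0.0324]
tcp_rot: [-0.133, -3.136, -0.003]
wrist_force: [-0.6, -0.2, -2.1]
width: 0.35
grip_force: 50.5
```

Call:
{"op": "step_arm", "data": {"commands": [{"fingers": 1, "dx": 0, "dy": 0, "dz": 0.004, "roll": 0}, {"fingers": 1, "dx": 0, "dy": 0, "dz": 0.007, "roll": 0}, {"fingers": 1, "dx": 0, "dy": 0, "dz": 0.008, "roll": 0}, {"fingers": 1, "dx": 0, "dy": 0, "dz": 0.008, "roll": 0}]}}

```text
time: 16.35
tool_pos: [0.525, -0.3276, 0.0263]
tcp_rot: [0.135, 3.138, -0.0]
wrist_force: [0.5, 0.6, -1.4]
width: 0.353
grip_force: 50.5
```

Call:
{"op": "step_arm", "data": {"commands": [{"fingers": 1, "dx": 0, "dy": 0, "dz": 0.002, "roll": 0}, {"fingers": 1, "dx": 0, "dy": 0, "dz": 0.003, "roll": 0}, {"fingers": 1, "dx": 0, "dy": 0, "dz": 0.003, "roll": 0}]}}

```text
time: 16.73
tool_pos: [0.5252, -0.3278, 0.0235]
tcp_rot: [0.134, 3.138, -0.001]
wrist_force: [-0.3, -1.4, 1.9]
width: 0.35
grip_force: 50.7
```

The foot is down on the tray floor. Releasing and retreating.

Call:
{"op": "step_arm", "data": {"commands": [{"fingers": 0.1, "dx": 0, "dy": 0, "dz": 0, "roll": 0}, {"fingers": -0.2, "dx": 0, "dy": 0, "dz": 0, "roll": 0}, {"fingers": -0.5, "dx": 0, "dy": 0, "dz": 0, "roll": 0}, {"fingers": -0.6, "dx": 0, "dy": 0, "dz": 0, "roll": 0}, {"fingers": -0.6, "dx": 0, "dy": 0, "dz": -0.03, "roll": 0}, {"fingers": -0.6, "dx": 0, "dy": 0, "dz": -0.08, "roll": 0}, {"fingers": -0.6, "dx": 0, "dy": 0, "dz": -0.12, "roll": 0}, {"fingers": -0.6, "dx": 0, "dy": 0, "dz": -0.15, "roll": 0}]}}

```text
time: 17.73
tool_pos: [0.5256, -0.328, 0.1756]
tcp_rot: [0.134, 3.137, -0.002]
wrist_force: [-0.4, -1.6, 0.1]
width: 0.801
grip_force: 0.0
```

Call:
{"op": "step_arm", "data": {"commands": [{"fingers": -0.6, "dx": 0.04, "dy": 0.04, "dz": 0, "roll": 0}, {"fingers": -0.6, "dx": 0.08, "dy": 0.08, "dz": 0, "roll": 0}, {"fingers": -0.6, "dx": 0.08, "dy": 0.12, "dz": 0, "roll": 0}, {"fingers": -0.6, "dx": 0.08, "dy": 0.15, "dz": 0, "roll": 0}, {"fingers": -0.6, "dx": 0.08, "dy": 0.15, "dz": 0, "roll": 0}]}}

```text
time: 18.35
tool_pos: [0.4579, -0.1697, 0.1732]
tcp_rot: [0.13, 3.139, 0.0]
wrist_force: [-0.1, -0.8, -0.3]
width: 0.8
grip_force: 0.0
```

Run:
```python
from h import *
a,d=grab('side','side9');b,d2=grab('top','top9')
P=cloud('side',d);q=P[180:240,340:395].reshape(-1,3);q=q[(q[:,2]>.05)&(q[:,2]<.1)];print('tray spring',q.mean(0),q.max(0))
q=P[290:330,320:352].reshape(-1,3);q=q[(q[:,2]>.075)&(q[:,2]<.1)];print('left',q.mean(0),len(q))
P=cloud('top',d2);q=P[225:300,375:440].reshape(-1,3);q=q[(q[:,2]>.05)&(q[:,2]<.1)];print('top tray spring',q.mean(0),q.max(0))
A=cv2.resize(a[165:345,290:440],None,fx=2.6,fy=2.6,interpolation=2);B=cv2.resize(b[165:315,140:490],(400,171));
B=cv2.copyMakeBorder(B,0,A.shape[0]-171,0,0,0);cv2.imwrite('pics/c9.png',np.clip(np.hstack([A,B])*1.4,0,255).astype(np.uint8))
print(read_state()['tool_pos'],read_state()['time'])
```

```text
tray spring [ 0.50064468 -0.37830947  0.07007661] [ 0.54074989 -0.30470862  0.08655597]
left [0.49789809 0.17659816 0.08442327] 124
top tray spring [ 0.52293253 -0.32511065  0.08175448] [ 0.53665235 -0.31079181  0.08912185]
[ 0.45817461 -0.17150105  0.17325287] 18.45
```

View pics/c9.png

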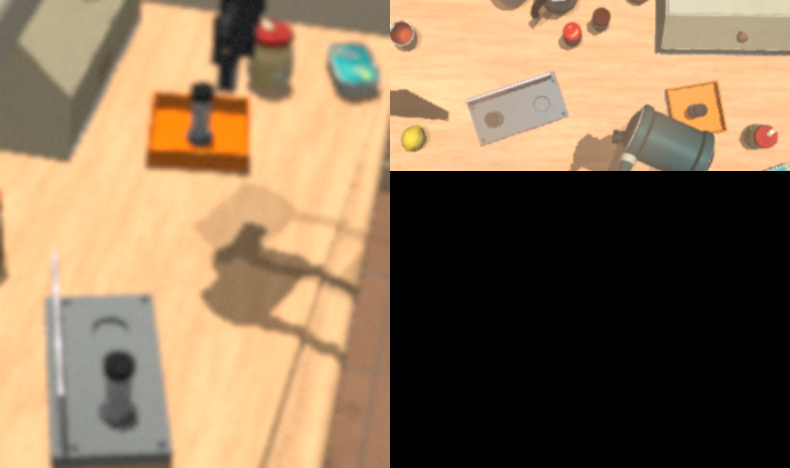

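The tired spring stands upright near the middle of the tray (crop px (202,115)), the sound one is upright in the left socket (118,390), and the bystanders are untouched. Handing in.

```bash
python3 -c "
from workcell import *
print(finish_job())"
```

```text
the job is handed in; nothing more can be done
None
```

Both springs were pressed and held for a second: the left one is sound (14.6 N, cap top above the line) and stays upright in its socket, the right one is tired (about 14.3 N, below the line) and stands upright in the orange tray; the jars and lemon look undisturbed, and I handed the job in at about 18.5 s, with no verdict returned.

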